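# Load a test cartridge and lock it with the push-pull knob

## Task

Pull the red knob of the reader station straight out until it snaps into its out position and stays there, then seat the test cartridge from the blue stand in the pocket, window face up and flat on the pocket floor. Finally push the knob fully home so that the steel tongue locks the cartridge in. Leave the other things on the worktop where they are.

Things in the scene. Friction and masses are not known exactly. Their poses are not given: they have to be found in the camera images.
- station: Reader station, fixed: grey base plate 104 x 204 x 25 mm, y from -134 to +70 mm of the origin. Origin on the worktop under the pocket's centre; z up, front towards -x. The pocket lies between two white end blocks; beyond the one at -y a white console (y -126 to -54 mm, up to 106 mm high) carries the red knob on a sloping panel. Axes: pocket length along y.
- pocket (a point): Centre of the pocket floor, 25 mm above the worktop, axes as the station's. Inner size 42 mm (x) by 70 mm (y). Long sides: rails only 8 mm high, 8 mm thick. Ends: white blocks 18 mm thick, 44 mm wide, tops 51 to 53 mm above the floor, so fingers fit only at the long sides.
- tongue_tip (a point): Middle of the tip of the steel locking tongue (16 mm wide, 7 mm thick, underside 32 mm over the pocket floor) that comes out of the -y end block. Knob in: it reaches 14 mm over the pocket and blocks it or locks the cartridge; knob out: it is drawn back inside the block.
- latch_knob (a joint): Travel of the red knob in m: 0 pushed in (locked), 0.016 pulled out (tongue drawn back). An over-centre detent snaps it to the nearer end and holds it there; about 7 N moves it out of either end, less towards mid-travel.
- knob_top (a point): Centre of the outer face of the red knob, moving with it. Its z is the knob's axis, pointing straight out, 25 degrees from vertical towards the station's front (-x); its y is the station's y. Head 30 mm in diameter, 16 mm thick, on a 12 mm stem; pushed in, its underside is 10 mm off the panel and this point at station (-11, -90, 112) mm.
- stand: Blue draining stand, fixed, 90 x 56 mm, 75 mm high. Origin on the worktop under the middle of its channel, front towards -x. The channel is 48 mm long, open at both ends (along y); its floor's normal leans 22 degrees to the front (-x); floor centre at stand (0, 0, 40) mm. Its side walls cover the cartridge's long sides to 1 mm below the top face, 1.5 mm clear each side.
- cartridge: White block 36 (x) by 64 (y) by 30 mm (z), 40 to 85 g. Origin at the centre of its underside, z towards the window face (green frame, dark window); underside plain with a grey patch; grip ribs on the long sides. Starts in the stand's channel, window outward, tilted 22 degrees, its ends (y = -32, +32 mm) 8 mm beyond the channel. Either end may point to the knob in the pocket.
- amber_bottle: Bystander: amber bottle with black cap, 33 mm across, 92 mm tall; origin under its centre.
- vial: Bystander: white plastic vial, 36 mm across, 90 mm tall; origin under its centre.
- blue_cap_vial: Bystander: plastic vial with blue cap, 33 mm across, 104 mm tall; origin under its centre.
- tape_roll: Bystander: roll of paper tape lying flat, 54 mm across, 13 mm high; origin under its centre.
- marker: Bystander: black marker lying flat, 140 mm long, 16 mm high; origin under its centre, length along its y.
Mind the look-alikes: they are no part of the job. Leave any purple look-alike of the cartridge alone.

How it is judged:
By the outcome, as a careful person would: the job done as asked, in the order asked, and still so for the second after the job is handed in, with the robot touching nothing.
It also fails if it takes over 72 s, if anything falls off the work surface, if the arm or the gripper's body presses on something with over 40 N, if the wrist force passes 120 N, or if a joint passes its speed limit or range.

## Robot

A 6-joint arm with a two-finger parallel gripper is mounted at the origin on a cart in front of the work surface, level with it; the furniture and walls round the work are solid. World frame = base frame: x ahead of the robot, y to its left, z up, the work surface at z = 0. Lengths are in mm, angles in rad, forces in N, time in s.
With the tool pointing down it reaches from about 350 to 875 mm from the base axis. Payload 4.2 kg.
Tool frame: the origin (TCP) lies at the very end of the fingers, on their centre line; the grasp point (between the pads) lies 19 mm behind it; z points along the fingers, y is the direction in which the jaws open and shut (so a half turn about z gives the same grasp; the last joint's range is limited). The gripper opens to 85 mm and grips with 20 to 120 N. Pads are 22 mm wide; open, the fingers measure 114 mm over their backs; the gripper's body (76 mm by 85 mm) begins 54 mm behind the grasp point. The pads swing forward as they close: fully open they stand 13 mm farther back than shut.
Start: joints at [1.589, 0.385, 0.008, 0, -1.194, -0.259], TCP at [149.018, 606.954, 231.312] pointing down, gripper open.
Joint ranges: [-3.14, 3.14], [-1.21, 2.06], [-1.07, 1.41], [-3.16, 2.05], [-2.99, -0.16], [-3.1, 3.1]. Speed limits (rad/s): [2.79, 2.79, 3.14, 3.14, 3.14, 3.14].

## Interface

Orientations are given as a unit quaternion [x, y, z, w].
In Python, from bench import arm, optics, job gives the robot as it stands.
- The arm moves only by the tool send_rows, never from a script. Its argument "steps" is a list that holds one entry, the list of rows, each a list of 5 numbers: the shift along the tool's x, y, z in cm, then the turn about the tool's z in rad, then the opening, from 0 (shut) to 1 (fully open). A call has 1 to 10 rows; each row shifts and turns the pose as measured when the row begins, along the tool's axes as they then stand; what a row does not reach is not made up. A row lasts 1/12 s, in which the tool goes at most 41.7 mm and 7.16 degrees, less where a joint would pass 70% of its speed; a pose out of reach is approached as far as the arm can. A call with a gripper value outside its range is refused whole. The fingers move at their own pace and stop on an object; the grip force is fixed at half the most. Time passes only in rows, so rows that do not move let the fingers close. It gives the time, the measured TCP pose, the force and the opening at its end, in the units of the state.
- arm.read_state(): the state, without advancing time (a new reading comes with each control period).
- optics.get_image(name): name is "scene" or "top" or "wrist"; returns (picture, depth): 480x640x3 uint8, blue, green, red; 480x640 float32, mm along the optical axis (not along the pixel's ray), 0 where there is no reading.
- optics.get_calibration(name): a dict with "K" (3x3 intrinsics, pixels), "rvec" (rotation vector, rad) and "tvec" (3), from world to camera coordinates, as OpenCV has them; the wrist camera has in their place "hand_eye" (4x4, takes a point from camera to tool coordinates, whose origin is the TCP and whose axes are the flange's). Camera axes: x right, y down, z forward; pixel columns grow to the right and rows downward; lengths in mm; the calibration is good to about 2 mm. A picture is of the moment at which its call begins: read the wrist's pose just before it. get_calibration takes no time and is no camera call.
- job.job_done(): hands the job in, once; it reports no verdict.
The state is a dict: "clock": time; "joints": joint angles; "joint_vel": joint speeds; "joint_efforts": joint torques, N m; "position": TCP position; "ee_rot": TCP orientation; "contact_force": force on the tool from outside, world axes, zero at the start; "wrist_torque": the same for the moment, N m; "gripper_width": finger opening in mm.
Only numpy, scipy, OpenCV 4.12 (cv2) and the standard library are available. Lean on these libraries where they do the work, as an engineer would, in place of code of your own. Each camera call takes 0.05 s, during which the arm holds its last target. There are 200 camera calls.

## Working session

There is one attempt and no reset: what is moved stays moved. The work goes in short steps, Python scripts to look and compute and a tool call to move; the robot and the scene stay as the last step left them, time stands still between calls to the robot, and variables do not carry over. Pictures are saved under pics/ and viewed, about 8 in all and at most 12, crops included, and the job is handed in when it is done.

Besides the shell and the picture viewer there is one more tool, called by a JSON object that holds its "name" and its "arguments". send_rows: Moves the arm, as the interface text tells. Its arguments: {"type":"object","properties":{"steps":{"type":"array","items":{"type":"array","items":{"type":"array","items":{"type":"number"}}}}},"required":["steps"]}

```bash
mkdir -p pics; ls; python3 - <<'E'
from bench import arm,optics
import cv2
print(arm.read_state())
for n in("scene","top"):
    p,d=optics.get_image(n); cv2.imwrite(f"pics/{n}0.png",p)
    import numpy as np; np.savez(f"{n}0.npz",p=p,d=d); print(n,optics.get_calibration(n),(d>0).mean())
print(optics.get_calibration("wrist"))
E
```

```text
pics
{'clock': 0.0, 'joints': array([ 1.58862516e+00,  3.85543620e-01,  6.60582421e-03, -5.24128018e-04,
       -1.19398305e+00, -2.58594883e-01]), 'joint_vel': array([ 0.00022803, -0.00014024,  0.00098946,  0.00121011, -0.00135134,
        0.00127814]), 'joint_efforts': array([ 1.80344145e-03, -3.92289877e+01,  1.88404852e+01,  4.18605298e+00,
       -4.60003648e-03, -1.54258835e-06]), 'position': array([148.86769105, 606.40157691, 230.2178306 ]), 'ee_rot': array([ 9.92750505e-01, -1.20188384e-01, -9.49026436e-05,  1.08568955e-03]), 'contact_force': array([-0.49419032, -0.00257267, -0.05674664]), 'wrist_torque': array([-0.00447259,  0.00923756,  0.0232673 ]), 'gripper_width': 85.33355905132149}
scene {'K': array([[466.29410407,   0.        , 317.52352874],
       [  0.        , 466.29410407, 238.01425834],
       [  0.        ,   0.        ,   1.        ]]), 'rvec': array([ 0.65640899, -2.55685431,  1.24625865]), 'tvec': array([ 545.2277485 ,  232.75390576, 1133.26445847])} 0.996083984375
top {'K': array([[490.5286162 ,   0.        , 320.60025464],
       [  0.        , 490.5286162 , 236.27432926],
       [  0.        ,   0.        ,   1.        ]]), 'rvec': array([ 2.16895283, -2.20041053,  0.12895759]), 'tvec': array([  18.26436317,  604.85629734, 1334.55434087])} 0.99619140625
{'K': array([[387.66270845,   0.        , 323.29683067],
       [  0.        , 387.66270845, 243.2955524 ],
       [  0.        ,   0.        ,   1.        ]]), 'hand_eye': array([[ 1.02873099e-03, -9.59578233e-01, -2.81440147e-01,
         7.12616821e+01],
       [ 9.99999443e-01,  9.20328691e-04,  5.17349922e-04,
        -8.84305072e-01],
       [-2.37420282e-04, -2.81440522e-01,  9.59578645e-01,
        -1.42323476e+02],
       [ 0.00000000e+00,  0.00000000e+00,  0.00000000e+00,
         1.00000000e+00]])}
```

View pics/scene0.png

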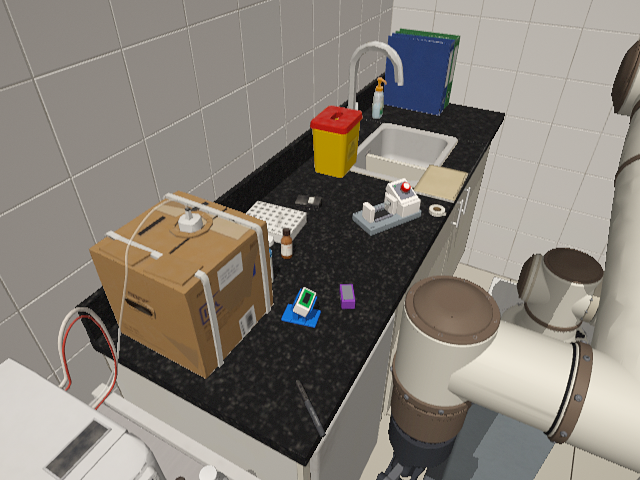

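View pics/top0.png

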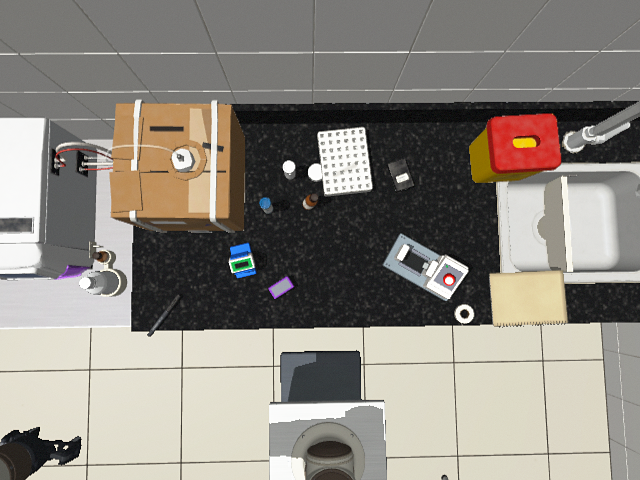

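The scene shows the following:
- **Cartridge:** white with a green frame, in the blue stand at top-view (242,262).
- **Look-alike:** purple, at (281,287), to be left alone.
- **Knob:** red, at (449,280). The red lid at (520,140) belongs to the sharps bin.
- **Pocket:** around (411,260).

Next I'll measure these positions.

```bash
cat > h.py <<'E'
import numpy as np,cv2
from bench import arm,optics
from scipy.spatial.transform import Rotation as R
def cloud(n,p=None,d=None):
    c=optics.get_calibration(n)
    if p is None:
        s=arm.read_state(); p,d=optics.get_image(n)
    K=c["K"]; v,u=np.mgrid[:480,:640]
    P=np.dstack([(u-K[0,2])/K[0,0]*d,(v-K[1,2])/K[1,1]*d,d]).astype(float)
    if n=="wrist":
        H=c["hand_eye"]; P=P@H[:3,:3].T+H[:3,3]
        P=P@R.from_quat(s["ee_rot"]).as_matrix().T+s["position"]
    else:
        r=cv2.Rodrigues(c["rvec"])[0]; P=(P-c["tvec"])@r
    P[d<=0]=np.nan
    return p,d,P
def masks(p):
    h=cv2.cvtColor(p,cv2.COLOR_BGR2HSV).astype(int); H,S,V=h[...,0],h[...,1],h[...,2]
    return dict(red=((H<8)|(H>172))&(S>150)&(V>80),green=(abs(H-65)<18)&(S>120)&(V>50),blue=(abs(H-106)<10)&(S>150)&(V>80),white=(S<40)&(V>170))
E
python3 - <<'E'
from h import *
f=np.load("top0.npz");p,d,P=cloud("top",f["p"],f["d"])
m=masks(p); v,u=np.mgrid[:480,:640]
def box(a,b,c,e): return (u>=a)&(u<b)&(v>=c)&(v<e)
def rep(n,M):
    Q=P[M]; Q=Q[~np.isnan(Q[:,0])]; print(n,len(Q),u[M].mean().round(1),v[M].mean().round(1),np.median(Q,0).round(1),Q.min(0).round(),Q.max(0).round())
    r=cv2.minAreaRect(Q[:,:2].astype(np.float32)); print("   rect",r)
st=box(370,480,225,310); rep("red",m["red"]&st); 
rep("plate",st&(P[...,2]>15)&(P[...,2]<115)); rep("platelvl",st&(abs(P[...,2]-25)<5))
rep("hi50",st&(abs(P[...,2]-77)<5))
sd=box(222,263,238,282); rep("green",m["green"]&sd); rep("blue",m["blue"]&sd); rep("standall",sd&(P[...,2]>6)); rep("cart",sd&(m["white"]|m["green"]))
print(np.nanmedian(P[200:300,290:370,2]))
# plane of cartridge top
Q=P[m["green"]&sd]; print(np.linalg.svd(Q-Q.mean(0))[2])
E
```

```text
red 58 448.5 278.4 [ 486.1 -318.4  112.4] [ 466. -337.  100.] [ 494. -306.  125.]
   rect ((480.9009094238281, -320.4787292480469), (28.372434616088867, 29.320722579956055), 51.73433303833008)
plate 2908 424.9 267.4 [ 514.2 -274.3   35.4] [ 397. -401.   15.] [ 610. -163.  115.]
   rect ((498.92669677734375, -303.254150390625), (271.37786865234375, 104.20452880859375), 59.402183532714844)
platelvl 1177 410.5 261.0 [ 534.6 -240.1   25.9] [ 406. -382.   20.] [ 609. -163.   30.]
   rect ((504.1040954589844, -294.49884033203125), (251.03469848632812, 104.20452880859375), 59.402183532714844)
hi50 406 428.6 272.0 [ 496.7 -287.5   77.3] [ 433. -345.   72.] [ 577. -194.   82.]
   rect ((515.8369750976562, -281.9388732910156), (183.73509216308594, 89.42659759521484), 46.076202392578125)
green 124 241.3 264.1 [529.5 223.5  70.5] [514. 198.  58.] [545. 250.  77.]
   rect ((529.1339111328125, 223.31829833984375), (23.23917579650879, 51.083370208740234), 13.417652130126953)
blue 379 241.4 257.8 [559.3 229.4   9.9] [493. 193.  -3.] [594. 264.  80.]
   rect ((543.8619995117188, 229.35952758789062), (91.96322631835938, 55.769989013671875), 13.042291641235352)
standall 711 241.6 260.9 [537.3 226.   62.7] [485. 174.   6.] [604. 286.  80.]
   rect ((543.5679321289062, 229.0450439453125), (118.43717193603516, 111.61416625976562), 1.5159865617752075)
cart 223 241.1 263.4 [532.4 223.6  70.5] [509. 190.  58.] [553. 258.  79.]
   rect ((531.7486572265625, 224.78866577148438), (38.01177978515625, 62.74371337890625), 12.528623580932617)
1.0456246464319998Traceback (most recent call last):
  File "<stdin>", line 14, in <module>
    u, s, vh = gufunc(a, signature=signature)
               ~~~~~~^^^^^^^^^^^^^^^^^^^^^^^^
    raise LinAlgError("SVD did not converge")
numpy.linalg.LinAlgError: SVD did not converge
```

{"name": "send_rows", "arguments": {"steps": [[[3, 2.5, 0, 0, 1], [3, 2.5, 0, 0, 1], [3, 2.5, 0, 0, 1], [3, 2.5, 0, 0, 1], [3, 2.5, 0, 0, 1], [3, 2.5, 0, 0, 1], [3, 2.5, 0, 0, 1], [3, 2.5, 0, 0, 1], [3, 2.5, 0, 0, 1], [3, 2.5, 0, 0, 1]]]}}

```text
clock: 0.93
position: [384.2, 282.6, 225.1]
ee_rot: [0.994, -0.114, -0.001, 0.005]
contact_force: [0.8, 0.8, 0.9]
gripper_width: 85.4
```

{"name": "send_rows", "arguments": {"steps": [[[3, 2.5, -0.5, 0, 1], [3, 2.5, -0.5, 0, 1], [0, 0, 0, 0, 1]]]}}

```text
clock: 1.18
position: [434.4, 211.6, 235.0]
ee_rot: [0.993, -0.117, -0.002, 0.006]
contact_force: [0.4, 1.1, 0.8]
gripper_width: 85.4
```

```bash
python3 - <<'E'
from h import *
s=arm.read_state();print(s["position"],s["joints"].round(3))
p,d,P=cloud("wrist"); cv2.imwrite("pics/w1.png",p); np.savez("w1.npz",p=p,d=d,P=P)
m=masks(p)
def rep(n,M):
    Q=P[M]; Q=Q[~np.isnan(Q[:,0])]; v,u=np.where(M); print(n,len(Q),u.mean().round(),v.mean().round(),np.median(Q,0).round(1),Q.min(0).round(),Q.max(0).round())
    print("   rect",cv2.minAreaRect(Q[:,:2].astype(np.float32)));return Q
Q=rep("green",m["green"]); print(np.linalg.svd(Q-Q.mean(0),full_matrices=False)[2].round(3))
rep("blue",m["blue"]); rep("bluebase",m["blue"]&(P[...,2]<20))
E
```

```text
[434.36972224 211.59191392 234.99782862] [ 0.793  0.144 -0.317  0.005 -1.123  0.542]
green 1702 274.0 102.0 [531.7 224.5  68.8] [512. 197.  62.] [547. 253.  75.]
   rect ((529.9080810546875, 225.306396484375), (24.497848510742188, 52.225765228271484), 13.055115699768066)
[[-0.226  0.974  0.   ]
 [-0.902 -0.209 -0.377]
 [ 0.367  0.085 -0.926]]
blue 3647 266.0 83.0 [557.8 230.7   8.2] [494. 193.  -2.] [595. 269.  77.]
   rect ((544.3023681640625, 233.28787231445312), (92.63240814208984, 63.000465393066406), 13.280864715576172)
bluebase 2337 267.0 80.0 [574.2 231.7   7.5] [494. 193.  -2.] [595. 269.  11.]
   rect ((544.3023681640625, 233.28787231445312), (92.63240814208984, 63.000465393066406), 13.280864715576172)
```

View pics/w1.png

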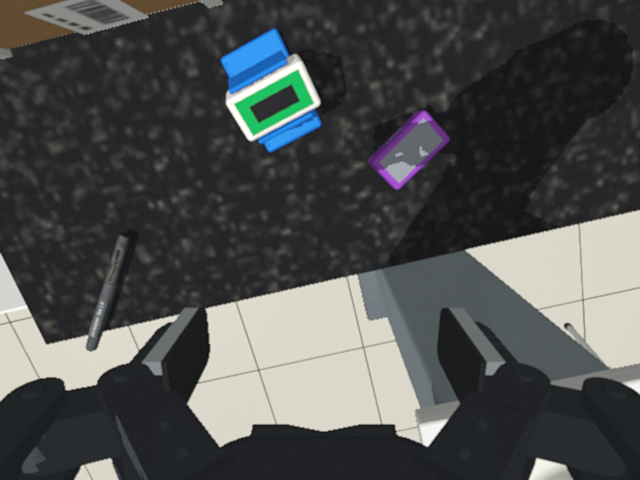

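Cartridge top centre is at (530,225,69), yaw 13°, lean 22° to the front. Now I'll look at the station.

{"name": "send_rows", "arguments": {"steps": [[[0.7, 4, -0.5, 0.03, 1], [0.8, 4, -0.5, 0.03, 1], [0.9, 4, -0.5, 0.03, 1], [1, 3.9, -0.5, 0.03, 1], [1.1, 3.9, -0.3, 0.03, 1], [1.2, 3.8, -0.3, 0.03, 1], [1.3, 3.8, -0.3, 0.03, 1], [1.4, 3.8, -0.3, 0.03, 1], [1.5, 3.8, -0.3, 0.03, 1], [1.5, 3.8, -0.3, 0.03, 1]]]}}

```text
clock: 2.07
position: [397.1, -191.9, 275.5]
ee_rot: [0.966, -0.259, -0.003, 0.007]
contact_force: [-0.5, 0.9, -0.4]
gripper_width: 85.4
```

{"name": "send_rows", "arguments": {"steps": [[[1.5, 3.8, -0.2, 0, 1], [1.5, 3.8, -0.2, 0, 1], [0, 0, 0, 0, 1]]]}}

```text
clock: 2.32
position: [383.6, -278.5, 280.5]
ee_rot: [0.965, -0.261, -0.003, 0.007]
contact_force: [0.9, 0.4, 1.0]
gripper_width: 85.4
```

```bash
cat >> h.py <<'E'
def rep(n,M,P):
    Q=P[M]; Q=Q[~np.isnan(Q[:,0])]; v,u=np.where(M); print(n,len(Q),u.mean().round(),v.mean().round(),np.median(Q,0).round(1),Q.min(0).round(),Q.max(0).round())
    print("   rect",cv2.minAreaRect(Q[:,:2].astype(np.float32)));return Q
E
python3 - <<'E'
from h import *
s=arm.read_state();print(s["position"],s["joints"].round(3),s["ee_rot"].round(3))
p,d,P=cloud("wrist"); cv2.imwrite("pics/w2.png",p); np.savez("w2.npz",p=p,d=d,P=P)
m=masks(p); Q=rep("red",m["red"],P)
E
```

```text
[ 383.58684486 -278.52847299  280.46510062] [-0.275  0.089 -0.267  0.015 -1.22   1.312] [ 0.965 -0.261 -0.003  0.007]
red 710 302.0 78.0 [ 485.2 -322.3  111.9] [ 466. -335.  102.] [ 497. -304.  119.]
   rect ((481.4964599609375, -319.3363342285156), (28.423648834228516, 31.17405891418457), 60.213871002197266)
```

View pics/w2.png

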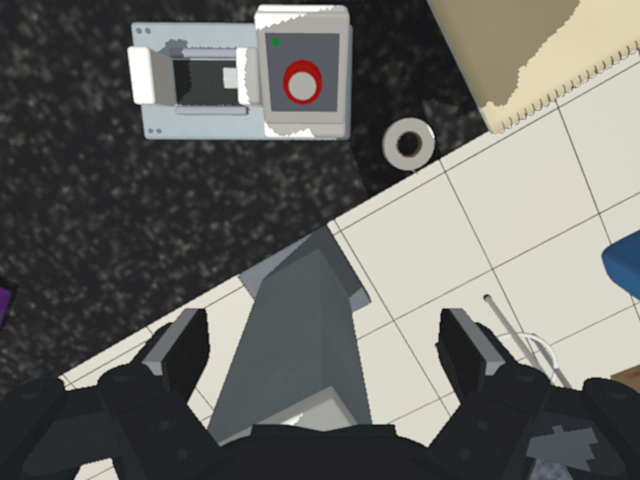

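Station axes line up with the picture. The knob face is at (302,84), the pocket at (212,82) and the tongue, knob in, at (230,78).

```bash
python3 - <<'E'
from h import *
f=np.load("w2.npz");p,d,P=f["p"],f["d"],f["P"]; v,u=np.mgrid[:480,:640]
M=(u>115)&(u<258)&(v>10)&(v<150)&(abs(P[...,2]-25)<6)
Q=P[M]; r=cv2.minAreaRect(Q[:,:2].astype(np.float32)); print("plate +y part",r,np.median(Q[:,2]))
for yaw in (-30.6,):
    c,s_=np.cos(np.radians(yaw)),np.sin(np.radians(yaw)); ex=np.array([c,s_]);ey=np.array([-s_,c])
    a,b=Q[:,:2]@ex,Q[:,:2]@ey
    x0=(np.percentile(a,.3)+np.percentile(a,99.7))/2; y1=np.percentile(b,99.7)-70
    print("x span",np.percentile(a,[.3,99.7]),"origin",x0*ex+y1*ey)
    o=x0*ex+y1*ey
    K=(u>280)&(u<325)&(v>55)&(v<108)&(P[...,2]>98)
    N=(K&(masks(p)["red"]|masks(p)["white"])); T=P[N]; T=T[(T[:,2]>100)]
    L=np.c_[(T[:,:2]-o)@ex,(T[:,:2]-o)@ey,T[:,2]]
    print("knob loc",np.median(L,0),L.min(0),L.max(0),"expect -11 -90 112")
    # block & rail check
    W=(u>115)&(u<262)&(v>10)&(v<150); 
    for lo,hi in((28,37),(70,82)):
        T=P[W&(P[...,2]>lo)&(P[...,2]<hi)];L=np.c_[(T[:,:2]-o)@ex,(T[:,:2]-o)@ey]; print(lo,np.percentile(L,[2,50,98],axis=0).round(1))
    print("knob world",o+ex*-11+ey*-90)
E
```

```text
plate +y part ((539.8283081054688, -235.8329315185547), (114.6958999633789, 104.1249771118164), 59.76802062988281) 24.704045232930014
x span [532.52911703 636.11092919] origin [ 532.59919048 -247.30702144]
knob loc [ -7.31413155 -88.22607696 111.91128012] [ -22.90177414 -102.24953274  102.49589699] [  8.29964955 -73.83531574 118.61875027] expect -11 -90 112
28 [[-28.3 -30.6]
 [  3.7   6.6]
 [ 28.9  37.1]]
70 [[-20.8 -50.8]
 [  0.3  36.5]
 [ 20.9  53. ]]
knob world [ 477.31730076 -319.17434829]
```

{"name": "send_rows", "arguments": {"steps": [[[2.7, -0.3, 2, 0, 0.6], [2.7, -0.3, 2, 0, 0.6], [2.7, -0.3, 2.5, 0, 0.6], [2.4, -0.3, 2.5, 0, 0.6], [0, 0, 0, 0, 0.6]]]}}

```text
clock: 2.78
position: [485.9, -315.3, 187.6]
ee_rot: [0.966, -0.258, -0.001, 0.005]
contact_force: [-0.2, 0.4, -1.4]
gripper_width: 51.1
```

```bash
cat > st.py <<'E'
from h import *
def to(target):
    s=arm.read_state();m=R.from_quat(s["ee_rot"]).as_matrix()
    print("pos",s["position"].round(1),"yaw",np.degrees(np.arctan2(m[1,0],m[0,0])).round(2),"zaxis",m[:,2].round(3),"F",s["contact_force"].round(1),"w",round(s["gripper_width"],1),"t",s["clock"])
    print("tool-delta mm",(m.T@(np.array(target)-s["position"])).round(1))
E
python3 -c "
from st import *
to([481,-320.5,94])
p,d,P=cloud('wrist'); cv2.imwrite('pics/w3.png',p); M=masks(p)['red'];rep('red',M,P)
v,u=np.mgrid[:480,:640]
K=(masks(p)['white']|M)&(P[...,2]>101)&(P[...,2]<121)&(np.hypot(P[...,0]-481,P[...,1]+320)<24); rep('knob',K,P)
"
```

```text
pos [ 485.9 -315.3  187.6] yaw -29.96 zaxis [-0.004 -0.01  -1.   ] F [-0.2  0.4 -1.4] w 51.1 t 2.7833
tool-delta mm [-1.8  6.  93.7]
red 1221 332.0 247.0 [ 489.5 -324.   111.6] [ 467. -335.  101.] [ 498. -305.  118.]
   rect ((482.4129333496094, -319.77813720703125), (28.256237030029297, 31.3096866607666), 60.40828323364258)
knob 1760 332.0 252.0 [ 485.3 -321.2  111.7] [ 467. -335.  101.] [ 498. -304.  118.]
   rect ((482.4129333496094, -319.77813720703125), (28.256237030029297, 31.3096866607666), 60.40828323364258)
```

View pics/w3.png

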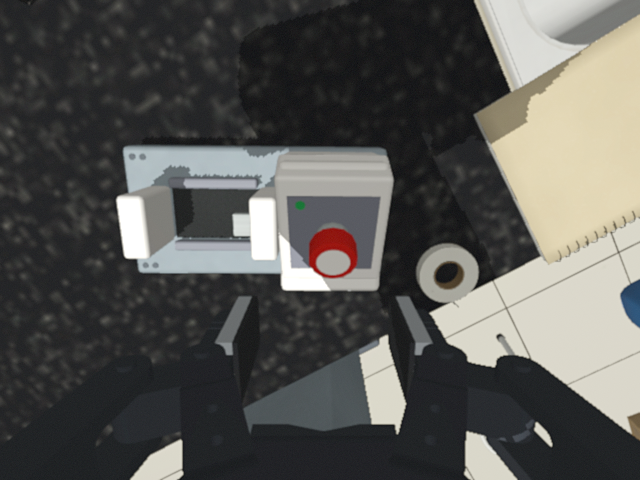

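Knob head is centred at about (482,-320), and the jaws are aligned with the station's y. Descending.

{"name": "send_rows", "arguments": {"steps": [[[-0.1, 0.4, 2.2, 0, 0.6], [0, 0.2, 2.2, 0, 0.6], [0, 0.1, 2.2, 0, 0.6], [0, 0, 1.5, 0, 0.6], [0, 0, 0.6, 0, 0.6], [0, 0, 0, 0, 0.6]]]}}

```text
clock: 3.33
position: [484.6, -312.7, 105.4]
ee_rot: [0.968, -0.252, 0.003, 0.006]
contact_force: [0.0, 0.3, 0.5]
gripper_width: 51.1
```

```bash
python3 -c "
from st import *
to([482,-320.3,94])"
```

```text
pos [ 484.6 -312.7  105.4] yaw -29.14 zaxis [ 0.004 -0.013 -1.   ] F [0.  0.3 0.5] w 51.1 t 3.3333
tool-delta mm [ 1.3  7.8 11.5]
```

{"name": "send_rows", "arguments": {"steps": [[[0.1, 0.5, 0.5, 0.02, 0.6], [0, 0.4, 0.5, 0.01, 0.6], [0, 0.2, 0.3, 0, 0.6], [0, 0, 0, 0, 0.6]]]}}

```text
clock: 3.67
position: [482.2, -322.5, 96.3]
ee_rot: [0.964, -0.266, 0.007, 0.006]
contact_force: [0.2, 0.6, 0.1]
gripper_width: 51.4
```

```bash
python3 -c "
from st import *
to([482,-320.3,94])"
```

```text
pos [ 482.2 -322.5   96.3] yaw -30.82 zaxis [ 0.011 -0.016 -1.   ] F [0.2 0.6 0.1] w 51.4 t 3.6667
tool-delta mm [-1.3 -1.8  2.3]
```

{"name": "send_rows", "arguments": {"steps": [[[-0.1, -0.15, 0.2, 0, 0.6], [0, 0, 0, 0, 0.1], [0, 0, 0, 0, 0.1], [0, 0, 0, 0, 0.1], [0, 0, 0, 0, 0.1], [0, 0, 0, 0, 0.1]]]}}

```text
clock: 4.17
position: [482.9, -321.1, 96.0]
ee_rot: [0.964, -0.266, 0.009, 0.006]
contact_force: [-0.9, 0.2, -0.2]
gripper_width: 28.0
```

```bash
python3 -c "
from st import *
to([482,-320.3,94])"
```

```text
pos [ 482.9 -321.1   96. ] yaw -30.88 zaxis [ 0.015 -0.017 -1.   ] F [-0.9  0.2 -0.2] w 28.0 t 4.1667
tool-delta mm [-1.2 -0.2  1.9]
```

{"name": "send_rows", "arguments": {"steps": [[[-0.13, 0, -0.27, 0, 0.1], [-0.13, 0, -0.27, 0, 0.1], [-0.13, 0, -0.27, 0, 0.1], [-0.13, 0, -0.27, 0, 0.1], [-0.13, 0, -0.27, 0, 0.1]]]}}

```text
clock: 4.58
position: [477.8, -318.1, 108.8]
ee_rot: [0.964, -0.266, 0.01, 0.006]
contact_force: [-0.6, 0.5, 1.8]
gripper_width: 28.0
```

```bash
python3 -c "
from st import *
to([482.9-.423*16*.862,-321.1+.423*16*.506,96+14.5])"
```

```text
pos [ 477.8 -318.1  108.8] yaw -30.88 zaxis [ 0.016 -0.018 -1.   ] F [-0.6  0.5  1.8] w 28.0 t 4.5833
tool-delta mm [-0.8  0.  -1.8]
```

{"name": "send_rows", "arguments": {"steps": [[[-0.1, 0, -0.2, 0, 0.1], [-0.1, 0, -0.2, 0, 0.1], [0, 0, 0, 0, 0.1]]]}}

```text
clock: 4.83
position: [477.1, -317.7, 110.4]
ee_rot: [0.964, -0.267, 0.013, 0.006]
contact_force: [-1.0, 2.6, 5.3]
gripper_width: 27.3
```

```bash
python3 -c "
from st import *
to([482.9-.423*16*.862,-321.1+.423*16*.506,96+14.5])"
```

```text
pos [ 477.1 -317.7  110.4] yaw -30.94 zaxis [ 0.021 -0.019 -1.   ] F [-1.   2.6  5.3] w 27.3 t 4.8333
tool-delta mm [-0.  -0.  -0.1]
```

{"name": "send_rows", "arguments": {"steps": [[[-0.06, 0, -0.14, 0, 0.1], [0, 0, 0, 0, 0.6], [0, 0, 0, 0, 0.6], [0, 0, 0, 0, 0.6], [0, 0, -1.5, 0, 0.6], [0, 0, -2.5, 0, 0.6], [0, 0, -2.5, 0, 0.6], [-1, 0, -2.5, 0, 0.6], [-2, 0, -1, 0, 0.6], [0, 0, 0, 0, 1]]]}}

```text
clock: 5.67
position: [445.1, -298.5, 217.3]
ee_rot: [0.964, -0.267, 0.009, 0.006]
contact_force: [-0.8, 0.3, 0.0]
gripper_width: 61.7
```

```bash
python3 -c "
from st import *
to([482,-320.3,94])
p,d,P=cloud('wrist'); cv2.imwrite('pics/w4.png',p[:420]); M=masks(p)['red'];rep('red',M,P);np.savez('w4.npz',p=p,P=P)
"
```

```text
pos [ 445.1 -298.5  217.3] yaw -30.98 zaxis [ 0.015 -0.017 -1.   ] F [-0.8  0.3  0. ] w 61.7 t 5.6667
tool-delta mm [ 40.3  -1.2 124.2]
red 1098 322.0 186.0 [ 482.3 -320.   126.5] [ 461. -331.  116.] [ 492. -301.  133.]
   rect ((476.3020324707031, -316.2874755859375), (28.279573440551758, 30.600879669189453), 58.507476806640625)
```

View pics/w4.png

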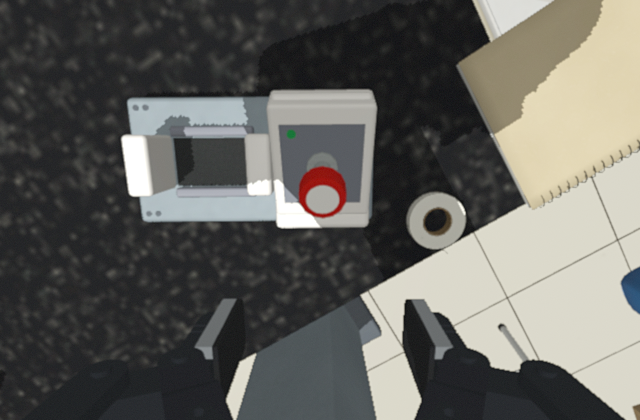

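Knob is out: its face rose 15 mm and the tongue is gone from the pocket. I'll check the cardboard box's clearance before heading to the stand.

```bash
python3 -c "
from h import *
f=np.load('top0.npz');p,d,P=cloud('top',f['p'],f['d'])
B=P[100:235,110:250].reshape(-1,3);B=B[B[:,2]>60]
for y0 in range(200,600,50):
    b=B[(B[:,1]>y0)&(B[:,1]<y0+50)]
    if len(b):print(y0,len(b),np.percentile(b[:,0],1).round(),b[:,2].max().round(), b[:,1].min().round())
a=np.load('w1.npz')['P'];b=a[:60,:230].reshape(-1,3);b=b[b[:,2]>40];print(np.nanmin(b,0),np.nanmax(b,0))
"
```

```text
200 3106 625.0 280.0 200.0
250 2853 619.0 283.0 250.0
300 2884 623.0 357.0 300.0
350 2779 623.0 363.0 350.0
400 3017 621.0 361.0 400.0
450 2112 629.0 336.0 450.0
500 68 785.0 179.0 502.0
550 61 814.0 137.0 551.0
[621.7795579  298.3959301   40.03597238] [627.52696433 421.85441372 101.4341087 ]
```

{"name": "send_rows", "arguments": {"steps": [[[-1.7, -3.8, -0.3, 0, 1], [-1.7, -3.8, -0.3, 0, 1], [-1.7, -3.8, -0.3, 0, 1], [-1.7, -3.8, -0.3, 0, 1], [-1.7, -3.8, -0.3, 0, 1], [-1.7, -3.8, -0.3, 0, 1], [-1.7, -3.8, 0, 0, 1], [-1.7, -3.8, 0, 0, 1], [-1.7, -3.8, 0, 0, 1], [-1.7, -3.8, 0, 0, 1]]]}}

```text
clock: 6.55
position: [497.5, 112.1, 228.5]
ee_rot: [0.962, -0.274, 0.01, 0.008]
contact_force: [1.8, -0.5, -0.1]
gripper_width: 85.6
```

{"name": "send_rows", "arguments": {"steps": [[[0, 0, 0, 0.12, 1], [0, 0, 0, 0.12, 1], [0, 0, 0, 0.12, 1], [0, 0, 0, 0.12, 1], [0, 0, 0, 0.12, 1], [0, 0, 0, 0.12, 1], [0, 0, 0, 0.12, 1], [0, 0, 0, 0.12, 1], [0, 0, 0, 0.12, 1], [0, 0, 0, 0.12, 1]]]}}

```text
clock: 7.38
position: [498.3, 123.0, 222.9]
ee_rot: [-0.624, 0.781, -0.012, -0.006]
contact_force: [-0.2, -0.9, -0.5]
gripper_width: 85.4
```

{"name": "send_rows", "arguments": {"steps": [[[0, 0, 0, 0.12, 1], [0, 0, 0, 0.12, 1], [0, 0, 0, 0.12, 1], [0, 0, 0, 0.12, 1], [0, 0, 0, 0.12, 1], [0, 0, 0, 0.12, 1], [0, 0, 0, 0.12, 1], [0, 0, 0, 0.12, 1], [0, 0, 0, 0.12, 1], [0, 0, 0, 0.12, 1]]]}}

```text
clock: 8.22
position: [497.9, 122.7, 218.0]
ee_rot: [-0.049, 0.999, -0.016, -0.003]
contact_force: [-0.2, -0.1, -0.0]
gripper_width: 85.1
```

```bash
python3 -c "
from st import *
to([530,220,200]);print(arm.read_state()['joints'])"
```

```text
pos [497.9 122.7 218. ] yaw -174.35 zaxis [-0.005 -0.033 -0.999] F [-0.2 -0.1 -0. ] w 85.1 t 8.2167
tool-delta mm [-41.7  94.2  14.7]
[ 0.57339778  0.21147721 -0.28580199  0.02750123 -1.09581246 -2.05823951]
```

{"name": "send_rows", "arguments": {"steps": [[[-1.4, 3, 0.6, -0.06, 1], [-1.5, 3, 0.8, -0.06, 1], [-1.8, 3, 0.8, 0, 1], [0, 0, 0, 0, 1]]]}}

```text
clock: 8.55
position: [531.3, 220.1, 191.3]
ee_rot: [-0.108, 0.994, -0.016, -0.005]
contact_force: [1.6, -0.0, -0.3]
gripper_width: 85.2
```

```bash
python3 -c "
from st import *
to([535.5,226.6,36])
p,d,P=cloud('wrist'); cv2.imwrite('pics/w5.png',p)
Q=rep('green',masks(p)['green'],P);print(np.linalg.svd(Q-Q.mean(0),full_matrices=False)[2].round(3))"
```

```text
pos [531.3 220.1 191.3] yaw -167.66 zaxis [-0.006 -0.033 -0.999] F [ 1.6 -0.  -0.3] w 85.2 t 8.55
tool-delta mm [ -7.5  10.4 155. ]
green 1738 335.0 237.0 [530.2 225.2  68.1] [512. 198.  62.] [547. 253.  74.]
   rect ((529.7261962890625, 225.41465759277344), (24.162710189819336, 51.901493072509766), 13.363170623779297)
[[ 0.22  -0.975 -0.003]
 [ 0.905  0.203  0.375]
 [ 0.365  0.085 -0.927]]
```

{"name": "send_rows", "arguments": {"steps": [[[-0.2, 0.3, 2.5, 0, 1], [-0.2, 0.3, 2.5, 0, 1], [-0.2, 0.2, 2.5, 0, 1], [0, 0.1, 2.5, 0, 1], [0, 0, 1.5, 0, 1], [0, 0, 0, 0, 1]]]}}

```text
clock: 9.1
position: [534.4, 222.7, 73.7]
ee_rot: [-0.107, 0.994, -0.017, -0.005]
contact_force: [-0.8, 0.3, -0.2]
gripper_width: 85.0
```

```bash
python3 -c "
from st import *
to([535.5,226.6,32])"
```

```text
pos [534.4 222.7  73.7] yaw -167.72 zaxis [-0.006 -0.035 -0.999] F [-0.8  0.3 -0.2] w 85.0 t 9.1
tool-delta mm [-2.4  4.9 41.5]
```

{"name": "send_rows", "arguments": {"steps": [[[-0.1, 0.3, 1.5, 0, 1], [-0.1, 0.2, 1.5, 0, 1], [0, 0, 1.2, 0, 1], [0, 0, 0.3, 0, 1], [0, 0, 0, 0, 1]]]}}

```text
clock: 9.52
position: [536.8, 224.6, 30.9]
ee_rot: [-0.106, 0.994, -0.017, -0.003]
contact_force: [0.1, 0.0, 0.0]
gripper_width: 85.2
```

```bash
python3 -c "
from st import *
to([535.5,226.6,32])"
```

```text
pos [536.8 224.6  30.9] yaw -167.8 zaxis [-0.003 -0.034 -0.999] F [0.1 0.  0. ] w 85.2 t 9.5167
tool-delta mm [ 0.8  2.2 -1.1]
```

{"name": "send_rows", "arguments": {"steps": [[[0.1, 0.2, 0, 0, 1], [0, 0, 0, 0, 0.5], [0, 0, 0, 0, 0.5], [0, 0, 0, 0, 0.5], [0, 0, 0, 0, 0.5], [0, 0, 0, 0, 0.5]]]}}

```text
clock: 10.02
position: [537.6, 227.5, 36.8]
ee_rot: [-0.106, 0.994, -0.015, 0.0]
contact_force: [-0.5, 0.4, -0.9]
gripper_width: 63.1
```

```bash
python3 -c "
from st import *
to([535.5-.367*40,226.6-.085*40,32+.926*40])"
```

```text
pos [537.6 227.5  36.8] yaw -167.79 zaxis [ 0.004 -0.03  -1.   ] F [-0.5  0.4 -0.9] w 63.1 t 10.0167
tool-delta mm [ 17.4  -1.6 -32.2]
```

{"name": "send_rows", "arguments": {"steps": [[[0.2, 0, -0.5, 0, 0.5], [0.28, 0, -0.7, 0, 0.5], [0.28, 0, -0.7, 0, 0.5], [0.28, 0, -0.7, 0, 0.5], [0.28, 0, -0.7, 0, 0.5], [0.28, 0, -0.7, 0, 0.5], [0.28, 0, -0.7, 0, 0.5]]]}}

```text
clock: 10.6
position: [516.6, 224.2, 87.5]
ee_rot: [-0.106, 0.994, -0.016, -0.001]
contact_force: [0.1, 1.0, -0.8]
gripper_width: 63.3
```

```bash
python3 -c "
from st import *
to([520,20,90])
p,d,P=cloud('wrist'); cv2.imwrite('pics/w6.png',p)
Q=rep('green',masks(p)['green'],P);print(np.linalg.svd(Q-Q.mean(0),full_matrices=False)[2].round(3))"
```

```text
pos [516.6 224.2  87.5] yaw -167.81 zaxis [ 0.002 -0.031 -1.   ] F [ 0.1  1.  -0.8] w 63.3 t 10.6
tool-delta mm [  39.8 -200.3    3.8]
green 9461 323.0 339.0 [509.  224.3 120.6] [491. 196. 114.] [527. 253. 127.]
   rect ((509.16021728515625, 224.1887664794922), (26.496768951416016, 53.45264434814453), 12.972342491149902)
[[ 0.228 -0.974  0.004]
 [-0.902 -0.212 -0.377]
 [-0.368 -0.082  0.926]]
```

View pics/w6.png

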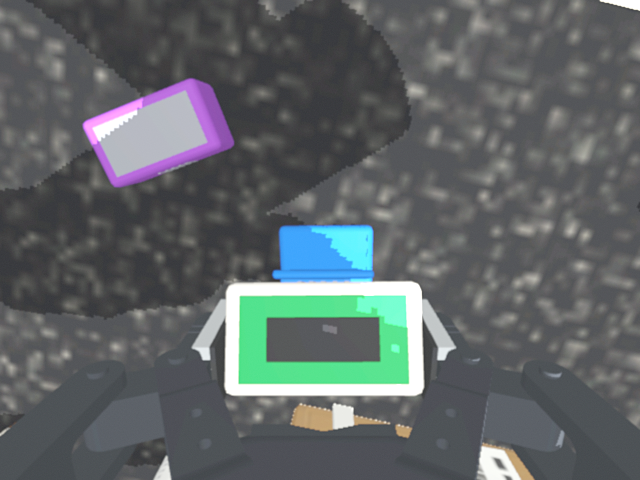

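Held squarely by its ends and still tilted 22°. Next I'll set it on clear worktop near (520,20) to regrasp it by the long sides.

{"name": "send_rows", "arguments": {"steps": [[[0.8, -4, 0, 0, 0.5], [0.8, -4, 0, 0, 0.5], [0.8, -4, 0, 0, 0.5], [0.8, -4, 0, 0, 0.5], [0.8, -4, 0.5, 0, 0.5], [0, 0, 0, 0, 0.5]]]}}

```text
clock: 11.15
position: [522.5, 18.4, 93.7]
ee_rot: [-0.112, 0.994, -0.013, 0.005]
contact_force: [-0.1, 1.3, -0.9]
gripper_width: 63.2
```

{"name": "send_rows", "arguments": {"steps": [[[0, 0, 2, 0, 0.5], [0, 0, 2, 0, 0.5], [0, 0, 2, 0, 0.5], [0, 0, 1, 0, 0.5], [0, 0, 0, 0, 0.5]]]}}

```text
clock: 11.57
position: [525.5, 12.5, 24.7]
ee_rot: [-0.107, 0.994, -0.012, 0.009]
contact_force: [-0.4, -0.7, -0.7]
gripper_width: 63.3
```

{"name": "send_rows", "arguments": {"steps": [[[0, 0, 0.9, 0, 0.5], [0, 0, 0.7, 0, 0.5], [0, 0, 0.2, 0, 0.5], [0, 0, 0, 0, 0.5]]]}}

```text
clock: 11.9
position: [527.0, 12.7, 6.6]
ee_rot: [-0.108, 0.994, -0.012, 0.01]
contact_force: [-0.4, 0.5, -0.2]
gripper_width: 63.1
```

{"name": "send_rows", "arguments": {"steps": [[[0, 0, 0.3, 0, 0.5], [0, 0, 0.1, 0, 0.5], [0, 0, 0, 0, 0.5]]]}}

```text
clock: 12.15
position: [528.0, 13.2, 3.3]
ee_rot: [-0.108, 0.994, -0.012, 0.011]
contact_force: [-0.9, -0.3, -0.7]
gripper_width: 63.3
```

{"name": "send_rows", "arguments": {"steps": [[[0, 0, 0, 0, 0.9], [0, 0, 0, 0, 1], [0, 0, 0, 0, 1], [0, 0, 0, 0, 1], [0, 0, -2, 0, 1], [0, 0, -3, 0, 1], [0, 0, -3, 0, 1], [0, 0, -3, 0, 1], [0, 0, -3, 0, 1], [0, 0, 0, 0, 1]]]}}

```text
clock: 12.98
position: [524.2, 16.0, 149.4]
ee_rot: [-0.108, 0.994, -0.013, 0.01]
contact_force: [-0.3, -0.4, -0.1]
gripper_width: 85.2
```

```bash
python3 -c "
from st import *
to([528,13,12])
p,d,P=cloud('wrist'); cv2.imwrite('pics/w7.png',p)
Q=rep('green',masks(p)['green'],P);print(np.linalg.svd(Q-Q.mean(0),full_matrices=False)[2].round(3));print(arm.read_state()['joints'])"
```

```text
pos [524.2  16.  149.4] yaw -167.54 zaxis [ 0.023 -0.023 -0.999] F [-0.3 -0.4 -0.1] w 85.2 t 12.9833
tool-delta mm [-7.000e-01  1.000e-01  1.375e+02]
green 1708 325.0 245.0 [532.6  16.8  30.1] [515. -12.  28.] [552.  44.  32.]
   rect ((533.8967895507812, 16.216873168945312), (26.584531784057617, 52.161109924316406), 13.927120208740234)
[[ 0.235 -0.972  0.   ]
 [-0.972 -0.235  0.003]
 [-0.002 -0.001 -1.   ]]
[ 0.3575296   0.28486002 -0.38771734  0.03665996 -0.8889904  -1.73502375]
```

{"name": "send_rows", "arguments": {"steps": [[[0, 0, 0, -0.12, 1], [0, 0, 0, -0.12, 1], [0, 0, 0, -0.12, 1], [0, 0, 0, -0.12, 1], [0, 0, 0, -0.12, 1], [0, 0, 0, -0.12, 1], [0, 0, 0, -0.12, 1], [0, 0, 0, -0.12, 1], [0, 0, 0, -0.12, 1], [0, 0, 0, -0.12, 1]]]}}

```text
clock: 13.87
position: [516.5, 14.3, 139.0]
ee_rot: [-0.668, 0.744, -0.011, -0.006]
contact_force: [0.4, -0.3, 0.1]
gripper_width: 85.5
```

{"name": "send_rows", "arguments": {"steps": [[[0, 0, 0.5, -0.12, 1], [0, 0, 1, -0.12, 1], [0, 0, 1, -0.12, 1], [0, 0, 0, 0, 1]]]}}

```text
clock: 14.2
position: [514.1, 13.0, 109.5]
ee_rot: [0.795, -0.606, 0.008, 0.01]
contact_force: [-0.4, -0.5, 1.4]
gripper_width: 85.9
```

```bash
python3 -c "
from st import *
to([533.5,16.2,12])"
```

```text
pos [514.1  13.  109.5] yaw -74.59 zaxis [-0.    -0.025 -1.   ] F [-0.4 -0.5  1.4] w 85.9 t 14.2
tool-delta mm [ -0.4 -20.3  97.4]
```

{"name": "send_rows", "arguments": {"steps": [[[0, -1, 1.5, 0.03, 1], [0, -0.9, 2, 0, 1], [0, -0.4, 2, 0, 1], [0, 0, 2, 0, 1], [0, 0, 1, 0, 1], [0, 0, 0, 0, 1]]]}}

```text
clock: 14.7
position: [536.7, 16.2, 20.0]
ee_rot: [0.78, -0.626, 0.007, 0.011]
contact_force: [-0.0, -0.2, 0.2]
gripper_width: 85.3
```

```bash
python3 -c "
from st import *
to([533.5,16.2,11])"
```

```text
pos [536.7  16.2  20. ] yaw -77.52 zaxis [-0.002 -0.026 -1.   ] F [-0.  -0.2  0.2] w 85.3 t 14.7
tool-delta mm [-0.9  3.   9. ]
```

{"name": "send_rows", "arguments": {"steps": [[[-0.1, 0.3, 0.6, -0.02, 1], [0, 0.1, 0.3, 0, 1], [0, 0, 0, 0, 0.3], [0, 0, 0, 0, 0.3], [0, 0, 0, 0, 0.3], [0, 0, 0, 0, 0.3], [0, 0, 0, 0, 0.3], [0, 0, 0, 0, 0.3], [0, 0, 0, 0, 0.3]]]}}

```text
clock: 15.45
position: [534.0, 16.7, 14.0]
ee_rot: [0.785, -0.619, 0.009, 0.009]
contact_force: [0.4, 0.6, -1.0]
gripper_width: 34.8
```

```bash
python3 -c "
from st import *
to([533.5,16.2,11])
p,d,P=cloud('wrist'); cv2.imwrite('pics/w8.png',p)
Q=rep('green',masks(p)['green'],P)"
```

```text
pos [534.   16.7  14. ] yaw -76.56 zaxis [ 0.004 -0.025 -1.   ] F [ 0.4  0.6 -1. ] w 34.8 t 15.45
tool-delta mm [0.3 0.6 3. ]
green 6648 323.0 326.0 [534.9  13.3  31.4] [515. -12.  29.] [553.  46.  34.]
   rect ((534.0921020507812, 16.532867431640625), (27.129371643066406, 53.991783142089844), 13.578917503356934)
```

{"name": "send_rows", "arguments": {"steps": [[[0, 0, -1, 0, 0.3], [0, 0, -2, 0, 0.3], [0, 0, -3, 0, 0.3], [0, 0, -3, 0, 0.3], [0, 0, -3, -0.12, 0.3], [0, 0, -2, -0.12, 0.3], [0, 0, 0, -0.12, 0.3], [0, 0, 0, -0.12, 0.3], [0, 0, 0, -0.12, 0.3], [0, 0, 0, -0.12, 0.3]]]}}

```text
clock: 16.33
position: [532.0, 19.6, 166.9]
ee_rot: [0.957, -0.291, 0.005, 0.011]
contact_force: [1.0, 0.1, 0.4]
gripper_width: 34.5
```

{"name": "send_rows", "arguments": {"steps": [[[0, 0, 0, -0.12, 0.3], [0, 0, 0, -0.12, 0.3], [0, 0, 0, -0.12, 0.3], [0, 0, 0, -0.12, 0.3], [0, 0, 0, -0.12, 0.3], [0, 0, 0, -0.12, 0.3], [0, 0, 0, -0.12, 0.3], [0, 0, 0, -0.12, 0.3], [0, 0, 0, -0.12, 0.3], [0, 0, 0, -0.12, 0.3]]]}}

```text
clock: 17.17
position: [528.8, 18.9, 173.6]
ee_rot: [0.946, 0.324, -0.001, 0.011]
contact_force: [-0.1, -0.3, -0.8]
gripper_width: 35.1
```

```bash
python3 -c "
from st import *
to([532.5,-247.5,140]);print(arm.read_state()['joints'])"
```

```text
pos [528.8  18.9 173.6] yaw 37.78 zaxis [ 0.006 -0.022 -1.   ] F [-0.1 -0.3 -0.8] w 35.1 t 17.1667
tool-delta mm [-160.   212.    39.5]
[ 0.35585932  0.27186052 -0.32531511  0.02742324 -0.97596683  1.85897024]
```

{"name": "send_rows", "arguments": {"steps": [[[-2.2, 3, 0.3, 0, 0.3], [-2.2, 3, 0.3, 0, 0.3], [-2.2, 3, 0.3, 0, 0.3], [-2.2, 3, 0, 0, 0.3], [-2.2, 3, 0, 0, 0.3], [-2.2, 3, 0, 0, 0.3], [-2.2, 3, 0, 0, 0.3], [0, 0, 0, -0.12, 0.3], [0, 0, 0, -0.12, 0.3], [0, 0, 0, -0.12, 0.3]]]}}

```text
clock: 18.0
position: [536.5, -252.8, 176.1]
ee_rot: [0.867, 0.498, -0.001, 0.011]
contact_force: [0.6, 0.1, -0.9]
gripper_width: 34.8
```

```bash
python3 -c "
from st import *
to([532.5,-247.5,140]);print(arm.read_state()['joints'])
p,d,P=cloud('wrist'); cv2.imwrite('pics/w9.png',p);np.savez('w9.npz',p=p,P=P)
Q=rep('green',masks(p)['green'],P);print(np.linalg.svd(Q-Q.mean(0),full_matrices=False)[2].round(3))"
```

```text
pos [ 536.5 -252.8  176.1] yaw 59.71 zaxis [ 0.01  -0.021 -1.   ] F [ 0.6  0.1 -0.9] w 34.8 t 18.0
tool-delta mm [ 3.1 -6.8 35.9]
[-0.15782348  0.36644195 -0.17489471  0.02216572 -1.01661486  2.75926223]
green 6784 323.0 326.0 [ 538.4 -247.6  193.4] [ 512. -280.  191.] [ 562. -221.  196.]
   rect ((537.328857421875, -250.17251586914062), (53.95172119140625, 27.407512664794922), 59.760833740234375)
[[-0.505 -0.862  0.038]
 [-0.863  0.505 -0.014]
 [-0.007 -0.04  -0.999]]
```

View pics/w9.png

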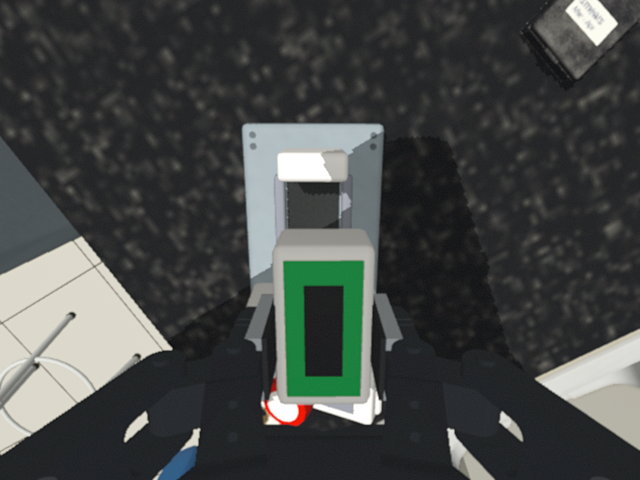

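```bash
python3 - <<'E'
from h import *
f=np.load('w9.npz');P=f['P'];v,u=np.mgrid[:480,:640]
for yaw in(-30.3,):
    c,s=np.cos(np.radians(yaw)),np.sin(np.radians(yaw)); ex=np.array([c,s]);ey=np.array([-s,c])
    W=(u>225)&(u<400)&(v>110)&(v<228); T=P[W]
    Q=T[abs(T[:,2]-25)<6]; print(np.median(Q[:,2]),cv2.minAreaRect(Q[:,:2].astype(np.float32)))
    a,b=Q[:,:2]@ex,Q[:,:2]@ey; a0=np.percentile(a,[.5,99.5]);b1=np.percentile(b,99.7)
    o=a0.mean()*ex+(b1-70)*ey; print("span",np.ptp(a0),"origin by plate",o)
    Q=T[(T[:,2]>70)&(T[:,2]<85)];A,B=(Q[:,:2]-o)@ex,(Q[:,:2]-o)@ey; print("block x",np.percentile(A,[1,99]),"y",np.percentile(B,[1,99]))
    Q=T[(T[:,2]>30)&(T[:,2]<37)];A,B=(Q[:,:2]-o)@ex,(Q[:,:2]-o)@ey; print("rails x",np.percentile(A,[1,99]), "inner",A[(A<0)].max(),A[A>0].min())
E
```

```text
24.763604391904153 ((549.9061279296875, -219.35067749023438), (77.36666107177734, 104.16714477539062), 59.5828742980957)
span 102.58466687863017 origin by plate [ 534.11618529 -246.55213093]
block x [-21.24009712  21.24042566] y [35.74741119 53.45992554]
rails x [-28.93565456  28.66032276] inner -1.383297187619749 1.4912357547273527
```

{"name": "send_rows", "arguments": {"steps": [[[0.1, -0.2, 2, 0, 0.3], [0.1, -0.2, 2, 0, 0.3], [0.1, -0.2, 2, 0, 0.3], [0, 0, 1, 0, 0.3], [0, 0, 0, 0, 0.3]]]}}

```text
clock: 18.47
position: [534.1, -248.7, 107.9]
ee_rot: [0.869, 0.495, 0.001, 0.013]
contact_force: [-0.3, -0.5, -0.8]
gripper_width: 34.7
```

```bash
cat > ck.py <<'E'
from st import *
to([533.4,-247.9,39])
p,d,P=cloud('wrist')
Q=rep('green',masks(p)['green'],P);n=np.linalg.svd(Q-Q.mean(0),full_matrices=False)[2][2];n*=np.sign(n[2])
c=cv2.minAreaRect(Q[:,:2].astype(np.float32))[0];b=np.r_[c,Q[:,2].mean()]-30*n;print("n",n.round(3),"bottom",b.round(1))
m=R.from_quat(arm.read_state()["ee_rot"]).as_matrix();print("need tool",(m.T@(np.array([534,-246.5,25])-b)).round(1))
E
python3 ck.py
```

```text
pos [ 534.1 -248.7  107.9] yaw 59.29 zaxis [ 0.016 -0.022 -1.   ] F [-0.3 -0.5 -0.8] w 34.7 t 18.4667
tool-delta mm [ 1.  -2.7 68.8]
green 6771 323.0 326.0 [ 535.9 -243.5  125.2] [ 510. -276.  122.] [ 560. -217.  128.]
   rect ((534.796875, -246.17404174804688), (53.87480163574219, 27.42437744140625), 59.43113708496094)
n [0.004 0.04  0.999] bottom [ 534.7 -247.4   95.3]
need tool [ 1.1 -2.8 70.2]
```

{"name": "send_rows", "arguments": {"steps": [[[0.1, -0.2, 1, 0, 0.3], [0, -0.1, 1.5, 0, 0.3], [0, 0, 1, 0, 0.3], [0, 0, 0, 0, 0.3]]]}}

```text
clock: 18.85
position: [536.4, -247.5, 76.1]
ee_rot: [0.869, 0.494, 0.005, 0.017]
contact_force: [0.1, -0.4, -1.0]
gripper_width: 34.6
```

```bash
python3 ck.py
```

```text
pos [ 536.4 -247.5   76.1] yaw 59.25 zaxis [ 0.025 -0.024 -0.999] F [ 0.1 -0.4 -1. ] w 34.6 t 18.85
tool-delta mm [-1.6 -3.6 37.1]
green 6742 323.0 326.0 [ 538.  -242.1   93.5] [ 512. -274.   90.] [ 562. -215.   96.]
   rect ((536.8417358398438, -244.89764404296875), (54.18516159057617, 27.351285934448242), 59.3802375793457)
n [-0.008  0.043  0.999] bottom [ 537.1 -246.2   63.5]
need tool [-1.5 -3.8 38.4]
```

{"name": "send_rows", "arguments": {"steps": [[[-0.1, -0.4, 0.6, 0, 0.3], [-0.1, -0.3, 0.8, 0, 0.3], [0, -0.1, 0.4, 0, 0.3], [0, 0, 0, 0, 0.3]]]}}

```text
clock: 19.23
position: [530.4, -245.9, 59.4]
ee_rot: [0.869, 0.494, 0.007, 0.019]
contact_force: [0.5, 0.4, -0.9]
gripper_width: 34.4
```

```bash
python3 ck.py
```

```text
pos [ 530.4 -245.9   59.4] yaw 59.28 zaxis [ 0.031 -0.026 -0.999] F [ 0.5  0.4 -0.9] w 34.4 t 19.2333
tool-delta mm [-0.1  2.8 20.6]
green 6759 323.0 326.0 [ 531.9 -240.4   76.8] [ 506. -272.   74.] [ 556. -214.   79.]
   rect ((530.7683715820312, -243.2190399169922), (53.97056198120117, 27.35650634765625), 59.37632751464844)
n [-0.012  0.044  0.999] bottom [ 531.1 -244.5   46.8]
need tool [-0.1  2.6 21.9]
```

{"name": "send_rows", "arguments": {"steps": [[[0, 0.2, 0.4, 0, 0.3], [0, 0.05, 0.5, 0, 0.3], [0, 0, 0, 0, 0.3]]]}}

```text
clock: 19.53
position: [534.0, -247.8, 50.9]
ee_rot: [0.869, 0.495, 0.008, 0.02]
contact_force: [0.4, 0.9, -0.9]
gripper_width: 34.6
```

```bash
python3 ck.py
```

```text
pos [ 534.  -247.8   50.9] yaw 59.29 zaxis [ 0.033 -0.027 -0.999] F [ 0.4  0.9 -0.9] w 34.6 t 19.5333
tool-delta mm [-0.3 -1.  11.9]
green 6745 323.0 326.0 [ 535.4 -242.4   68.3] [ 509. -275.   65.] [ 559. -216.   71.]
   rect ((534.3040771484375, -245.18820190429688), (54.09145736694336, 27.280704498291016), 59.361209869384766)
n [-0.015  0.045  0.999] bottom [ 534.8 -246.5   38.3]
need tool [-0.3 -1.3 13.3]
```

{"name": "send_rows", "arguments": {"steps": [[[0, -0.1, 0.5, 0, 0.3], [0, -0.05, 0.5, 0, 0.3], [0, 0, 0, 0, 0.3]]]}}

```text
clock: 19.83
position: [533.7, -247.5, 40.6]
ee_rot: [0.869, 0.495, 0.008, 0.02]
contact_force: [-0.2, -0.1, -1.6]
gripper_width: 34.8
```

```bash
python3 ck.py
```

```text
pos [ 533.7 -247.5   40.6] yaw 59.3 zaxis [ 0.035 -0.027 -0.999] F [-0.2 -0.1 -1.6] w 34.8 t 19.8333
tool-delta mm [-0.5 -0.1  1.6]
green 6755 323.0 326.0 [ 535.1 -242.1   58. ] [ 509. -274.   55.] [ 559. -215.   61.]
   rect ((533.962890625, -244.87498474121094), (54.165252685546875, 27.32337760925293), 59.47230911254883)
n [-0.017  0.046  0.999] bottom [ 534.5 -246.3   28. ]
need tool [-0.4 -0.4  3. ]
```

{"name": "send_rows", "arguments": {"steps": [[[0, 0, 0.2, 0, 0.3], [0, 0, 0, 0, 0.45], [0, 0, 0, 0, 0.6], [0, 0, 0, 0, 0.7], [0, 0, 0, 0, 0.7], [0, 0, 0, 0, 0.7], [0, 0, -2, 0, 0.7], [0, 0, -3, 0, 0.7], [0, 0, -3, 0, 0.7], [0, 0, -3, 0, 0.7]]]}}

```text
clock: 20.72
position: [526.0, -243.7, 145.5]
ee_rot: [0.869, 0.494, 0.002, 0.015]
contact_force: [-0.0, -0.6, 0.1]
gripper_width: 59.6
```

```bash
sed -i 's/^p,d,P=.*/&;cv2.imwrite("pics\/last.png",p)/' ck.py; python3 ck.py
```

```text
pos [ 526.  -243.7  145.5] yaw 59.26 zaxis [ 0.019 -0.024 -1.   ] F [-0.  -0.6  0.1] w 59.6 t 20.7167
tool-delta mm [  1.3   5.4 106.7]
green 2355 335.0 246.0 [ 534.9 -245.5   55.3] [ 511. -319.   53.] [ 560. -217.  102.]
   rect ((524.9826049804688, -267.5847473144531), (102.3181381225586, 31.656288146972656), 65.28081512451172)
n [-0.158  0.312  0.937] bottom [ 529.7 -276.9   28.5]
need tool [ 28.4 -12.    2.8]
```

View pics/last.png

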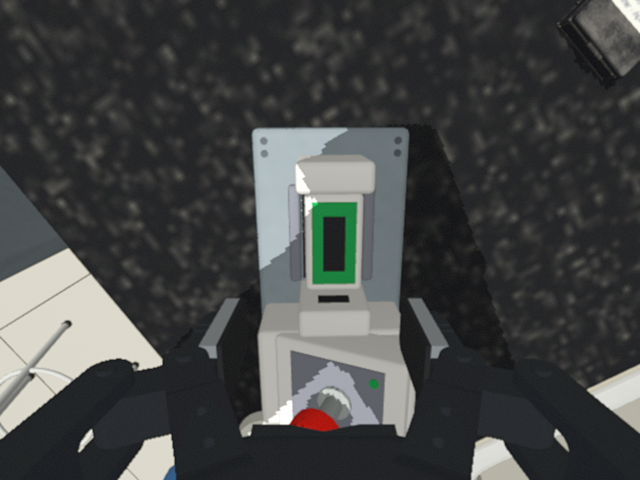

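Cartridge sits in the pocket window up, top at z=55 (25+30 expected). Next I'll close the fingers and move over the knob.

{"name": "send_rows", "arguments": {"steps": [[[0, 0, -2, 0, 0], [-2, -0.3, -1, 0, 0], [-2.5, -0.4, 0, 0, 0], [-2.5, -0.4, 0, 0, 0], [-2, -0.3, 0, 0, 0], [0, 0, 0, 0, 0]]]}}

```text
clock: 21.27
position: [472.8, -316.4, 191.0]
ee_rot: [0.867, 0.497, 0.012, 0.026]
contact_force: [0.4, -0.1, -1.2]
gripper_width: -0.1
```

```bash
python3 - <<'E'
from st import *
to([469.5,-313,140])
p,d,P=cloud('top'); M=masks(p)
v,u=np.mgrid[:480,:640]
G=M['green']&(u>385)&(u<440)&(v>230)&(v<290)
if G.sum()>5: rep('cart green top cam',G,P)
p,d,P=cloud('wrist');M=masks(p);Q=P[M['green']&(abs(P[...,2]-55)<8)]
print(len(Q),np.linalg.svd(Q-Q.mean(0),full_matrices=False)[2][2].round(3) if len(Q)>9 else '')
E
```

```text
pos [ 472.8 -316.4  191. ] yaw 59.65 zaxis [ 0.047 -0.032 -0.998] F [ 0.4 -0.1 -1.2] w -0.1 t 21.2667
tool-delta mm [ 1.5 -7.4 50.6]
2163 [ 0.003 -0.001  1.   ]
```

Cartridge is flat (normal ≈ vertical). Lowering towards the knob.

{"name": "send_rows", "arguments": {"steps": [[[0.1, -0.4, 1.5, 0, 0], [0.1, -0.3, 1.5, 0, 0], [0, -0.1, 1, 0, 0], [0, 0, 0, 0, 0]]]}}

```text
clock: 21.7
position: [473.3, -308.9, 149.9]
ee_rot: [0.866, 0.499, 0.014, 0.027]
contact_force: [0.2, -0.5, -0.2]
gripper_width: -0.3
```

```bash
python3 -c "
from st import *
to([469.5,-313,138])"
```

```text
pos [ 473.3 -308.9  149.9] yaw 59.87 zaxis [ 0.051 -0.033 -0.998] F [ 0.2 -0.5 -0.2] w -0.3 t 21.7
tool-delta mm [-5.4 -1.9 11.8]
```

{"name": "send_rows", "arguments": {"steps": [[[-0.3, -0.2, 0.6, 0, 0], [-0.2, 0, 0.5, 0, 0], [0, 0, 0.2, 0, 0], [0, 0, 0, 0, 0]]]}}

```text
clock: 22.03
position: [471.6, -311.6, 136.2]
ee_rot: [0.865, 0.5, 0.014, 0.028]
contact_force: [-0.7, 0.2, 0.4]
gripper_width: -0.2
```

```bash
python3 -c "
from st import *
to([469.5,-313,136])"
```

```text
pos [ 471.6 -311.6  136.2] yaw 60.07 zaxis [ 0.052 -0.034 -0.998] F [-0.7  0.2  0.4] w -0.2 t 22.0333
tool-delta mm [-2.3 -1.1  0.1]
```

{"name": "send_rows", "arguments": {"steps": [[[-0.1, 0.13, 0.3, 0, 0], [-0.05, 0.13, 0.3, 0, 0], [0, 0.13, 0.3, 0, 0], [0, 0.13, 0.3, 0, 0]]]}}

```text
clock: 22.37
position: [477.0, -316.5, 125.8]
ee_rot: [0.865, 0.5, 0.015, 0.029]
contact_force: [-1.4, 2.1, 1.7]
gripper_width: -0.2
```

{"name": "send_rows", "arguments": {"steps": [[[0, 0.1, 0.3, 0, 0], [0, 0.1, 0.3, 0, 0]]]}}

```text
clock: 22.53
position: [479.5, -317.9, 119.6]
ee_rot: [0.865, 0.5, 0.015, 0.029]
contact_force: [-0.1, -0.2, -0.2]
gripper_width: -0.4
```

```bash
python3 -c "
from st import *
to([479,-317.5,112])"
```

```text
pos [ 479.5 -317.9  119.6] yaw 60.08 zaxis [ 0.055 -0.035 -0.998] F [-0.1 -0.2 -0.2] w -0.4 t 22.5333
tool-delta mm [ 0.1 -1.2  7.5]
```

Force rose and then vanished, so the detent probably snapped. I'll press on a little to make sure it is fully home.

{"name": "send_rows", "arguments": {"steps": [[[0, 0.05, 0.25, 0, 0], [0, 0.05, 0.25, 0, 0]]]}}

```text
clock: 22.7
position: [481.2, -319.0, 114.2]
ee_rot: [0.865, 0.5, 0.015, 0.029]
contact_force: [-4.6, 4.8, 19.8]
gripper_width: 0.1
```

{"name": "send_rows", "arguments": {"steps": [[[0, 0, 0.25, 0, 0], [0, 0, 0.25, 0, 0]]]}}

```text
clock: 22.87
position: [481.3, -319.2, 114.2]
ee_rot: [0.865, 0.501, 0.014, 0.03]
contact_force: [-6.7, 8.4, 18.6]
gripper_width: 0.2
```

Firm stop at 20 N, as expected at the home position. Retreating to check.

{"name": "send_rows", "arguments": {"steps": [[[0, 0, -1.5, 0, 0], [0, 0, -3, 0, 0], [0, 0, -3, 0, 0], [-1, -2, -3, 0, 0], [-1, -3, -1, 0, 0], [0, -3, 0, 0, 0], [0, 0, 0, 0, 0]]]}}

```text
clock: 23.45
position: [394.6, -292.5, 228.3]
ee_rot: [0.864, 0.502, 0.014, 0.03]
contact_force: [-0.5, -0.1, -0.6]
gripper_width: 0.1
```

```bash
python3 - <<'E'
from st import *
to([479,-317.5,112])
p,d,P=cloud('wrist');M=masks(p);cv2.imwrite('pics/w12.png',p)
if M['red'].sum(): rep('red',M['red'],P)
Q=P[M['green']&(abs(P[...,2]-55)<8)]
print(len(Q),Q.mean(0).round(1),np.linalg.svd(Q-Q.mean(0),full_matrices=False)[2][2].round(3))
p,d,P=cloud('top');v,u=np.mgrid[:480,:640]
W=masks(p)['red']&(u>420)&(u<480)&(v>260)&(v<310)
if W.sum()>5:rep('red top',W,P)
E
```

```text
pos [ 394.6 -292.5  228.3] yaw 60.27 zaxis [ 0.055 -0.038 -0.998] F [-0.5 -0.1 -0.6] w 0.1 t 23.45
tool-delta mm [ 20.9  77.7 121.7]
red 710 439.0 204.0 [ 483.3 -315.5  111.2] [ 466. -331.   99.] [ 497. -304.  118.]
   rect ((480.2160949707031, -318.2371826171875), (28.80660629272461, 27.95580291748047), 57.502525329589844)
1490 [ 536.1 -242.4   55.1] [-0.004 -0.    -1.   ]
red top 60 449.0 278.0 [ 483.9 -319.5  112. ] [ 466. -336.  105.] [ 494. -305.  124.]
   rect ((480.07550048828125, -320.2832336425781), (29.495681762695312, 29.38319206237793), 35.01124572753906)
```

View pics/w12.png

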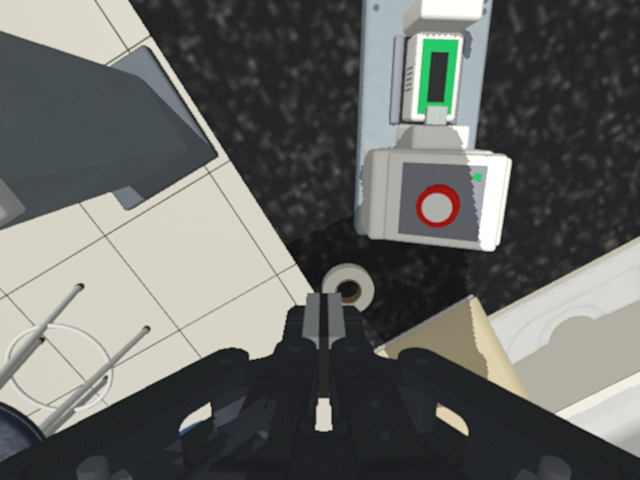

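The knob at (438,206) is back to its original z≈111. The tongue at (437,115) reaches over the cartridge, which is flat at z=55, and the arm touches nothing. Handing in.

```bash
python3 -c "
from bench import job
print(job.job_done())"
```

```text
the job is handed in; nothing more can be done
None
```

The job is done and handed in at about 23.5 s of the 72 s allowed.

- **Knob out:** I pulled the red knob straight out along its axis. Its face rose about 15 mm and the tongue was gone from the pocket.
- **Cartridge:** I lifted it from the stand by its ends and set it flat on clear worktop. I then regrasped it by the long sides and lowered it into the pocket, window up.
- **Knob in:** I pushed the knob home with the closed fingers. It snapped over, then met a firm stop at about 20 N.

**Last checks:**
- The cartridge is level, with its top at z ≈ 55 mm as expected.
- The knob is back at its starting height, about 111–112 mm, in both the wrist and top cameras.
- The tongue is visible over the cartridge's end.
- The arm was clear of everything, and the force reading was near zero.

**Two things to note:**
- The tool slowly drifted to a tilt of about 2–4°, which I could not command away. The cartridge still settled flat on release.
- I steered clear of the bystanders and the purple look-alike and saw none disturbed, but I took no dedicated final picture of them.

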